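# Zero the swell gauge on the CBR mould

### The arm

A 6-joint arm with a two-finger parallel gripper is mounted at the origin on the work surface. World frame = base frame: x ahead of the robot, y to its left, z up, the work surface at z = 0. Lengths are in m, angles in degrees, forces in N, time in s.
With the tool pointing down it reaches from about 0.35 to 0.875 m from the base axis. Payload 4.2 kg.
Tool frame: the origin (TCP) lies midway between the tips of the shut fingers; the grasp point (between the pads) lies 19 mm behind it; y points along the fingers, z is the direction in which the jaws open and shut, and the axes are right-handed (so a half turn about y gives the same grasp; the last joint's range is limited). The gripper opens to 87 mm and grips with 3 to 60 N. Pads are 19 mm wide; open, the fingers measure 117 mm over their backs; the gripper's body (75 mm by 190 mm) begins 51 mm behind the grasp point.
Start: joints at [-53.251, 22.042, 0.453, 0, -68.411, -14.817], TCP at [0.233, -0.58, 0.223] pointing down, gripper open.
Joint ranges: [-179.83, 179.83], [-69.29, 118.12], [-61.27, 80.66], [-181.25, 117.63], [-171.15, -9.14], [-177.46, 177.46]. Speed limits (degrees/s): [159.86, 159.86, 180, 180, 180, 180].

### API

Orientations are given as [roll, pitch, yaw] about the fixed x, y, z axes, in that order (R = Rz(yaw) Ry(pitch) Rx(roll)).
In Python, from workcell import env gives the robot as it stands. The module is installed in compiled form; this text tells all that it offers. Calls block until the motion is done:
- env.goto(position, orientation): joint-space move of the TCP to a pose.
- env.move_straight(position, rotation=None, rate=0.15, force_limit=None): straight line of the TCP; rotation=None keeps the orientation; rate is the mean speed in m/s. With force_limit (N) it stops when the force on the tool has changed by that much, and returns True; else False.
- env.set_joints(angles): joint-space move.
- env.gripper_to(opening, grasp_force=None): opening from 0.0 (shut) to 1.0 (fully open); grasp_force is the grip in N (None keeps the last); returns when the fingers have stopped.
- env.dwell(seconds).
- env.inverse_kinematics(position, orientation): joint angles nearest the present ones, or None.
- env.read_state(): the state.
- env.grab_frame(name): name is "side" or "top" or "wrist"; returns a dict with "image" (480x640x3 uint8, blue, green, red), "fx", "fy", "cx", "cy" (pixels), "position" and "orientation" of the camera in the world. Camera axes: x right, y up, looking along -z (the intrinsics and any distortion apply to the point x, -y, -z); pixel columns grow to the right and rows downward; lengths in m; the calibration is good to about 2 mm. A picture is of the moment at which its call begins. There is no depth.
A pose or a line that the arm cannot do raises env.Unreachable and nothing moves.
- env.close_job(): hands the job in, once; it reports no verdict.
Trained networks look in a picture, given as the dict that the camera call returned (one of the last four; its "shot" number tells which), for a name from the list of things; names that differ only in an ending like _2 or _b are one class to them, and where a whole thing is asked for, a point or a joint stands for the part that bears it (a point fixed in the world has none). Each returns a list of dicts, best first, with "score" (0 to 1); they miss things now and then, are a little off and sometimes report something else, mostly with a low value. They report only what shows in the picture. A call takes as long as a camera call.
- env.search_frame(picture, thing): "xyz" ([x, y, z] in m, in world coordinates, good to about 4 mm: the middle of the surface that is visible of it).
- env.trace(picture, thing): "mask" (480x640 bool, what is visible of it).
The state is a dict: "clock": time; "joint_positions": joint angles; "qvel": joint speeds; "joint_torque": joint torques, N m; "position": TCP position; "tool_rot": TCP orientation; "force": force on the tool from outside, world axes, zero at the start; "wrist_torque": the same for the moment, N m; "opening": opening from 0.0 (shut) to 1.0 (fully open).
Only numpy, scipy, OpenCV 4.12 (cv2) and the standard library are available. Lean on these libraries where they do the work, as an engineer would, in place of code of your own. Each camera call takes 0.05 s, during which the arm holds its last target.

### The job

Zero the dial gauge on the swell tripod: with a fingertip on the gauge's knurled bezel, turn the dial until its zero line (the longest, widest line of the scale) lies under the pointed end of the needle, then take the hand away. Only touch the gauge: do not lift, tip or shift the tripod on the mould, and leave the tins, the wash bottle and the palette knife where they are.

Things in the scene. Friction and masses are not known exactly. Their poses are not given: they have to be found in the camera images.
- dial_centre (a point): Centre of the face-up dial gauge's flat top, 251 mm above the bench, z up. The gauge is 92 mm across, 35 mm high. The top is all one level: steel bezel ring (radius 40 to 46 mm, 12 mm high, knurled outside) and a clear crystal flush with it, over a white scale plate and black needle. Nothing stands above it. The loose tripod carries it.
- bezel: Bezel, crystal and scale plate, turning as one about the vertical axis, no end stops. Origin on the axis 12 mm below the top; z up, x towards the zero line. Friction of 0.035 N m (0.8 N at the rim) holds it where it is left. A fingertip pressed on the ring with 7 to 14 N and moved in a circle about the centre drags it; it may lag up to 0.3 rad, so look and drag on.
- zero_line (a point): Point on the dial's zero line, 34 mm from the dial's centre, at the height of the gauge's top; turns with the bezel. The zero line is black, radial, 11.5 mm long, 3.2 mm wide, the longest and widest of the scale's 50 lines (one every 7.2 degrees, every fifth longer, outer ends at radius 39 mm). A grey 17 mm counter dial lies opposite it.
- needle_tip (a point): Point near the needle's pointed end, 34 mm from the dial's centre, at the height of the gauge's top. The needle is black, its pointed end 36 mm long, its tail 13 mm long with a round disc. It stands still under the crystal while the bezel turns and cannot be touched.
- mould: Heavy steel CBR mould fixed to the bench, an open cylinder of 165 mm outer diameter, on a base plate 210 mm across. Origin: centre of its underside on the bench, z up. Its rim, 189 mm above the bench, carries the tripod; the gauge is on the mould's axis.
- tripod_foot (a point): Point on the mould's rim under one of the three feet of the aluminium tripod, 81 mm from the dial's axis, 189 mm above the bench. Tripod and gauge weigh about 1.1 kg, stand loose on the rim and have 4 mm of play there. The three flat arms (18 mm wide, 120 degrees apart, ending 92 mm from the axis) lie below the gauge.
- tin_a_mid (a point): Centre of a lidded aluminium moisture tin, diameter 63 mm, 42 mm high, standing on the bench; leave alone.
- tin_b_mid (a point): Centre of a second tin of the same kind; leave alone.
- wash_bottle_mid (a point): Centre of a white plastic bottle, diameter 60 mm, 170 mm high, standing on the bench; leave alone.
- palette_knife_mid (a point): Middle of a palette knife 240 mm long with a dark wooden handle, lying on the bench; leave alone.

How it is judged:
By the outcome, as a careful person would: the job done as asked, in the order asked, and still so for the second after the job is handed in, with the robot touching nothing.
It also fails if it takes over 51 s, if anything falls off the work surface, if the arm or the gripper's body presses on something with over 40 N, if the wrist force passes 120 N, or if a joint passes its speed limit or range.

## Working session

There is one attempt and no reset: what is moved stays moved. The work goes in short steps, each a Python script; the robot and the scene stay as the last script left them, time stands still between calls to the robot, and variables do not carry over. Pictures are saved under pics/ and viewed, and the job is handed in when it is done.

```bash
mkdir -p pics; ls; cat > h.py <<'E'
import numpy as np,cv2
from workcell import env
from scipy.spatial.transform import Rotation as R
def proj(f,p):
    r=R.from_euler('xyz',f["orientation"],degrees=True)
    q=r.inv().apply(np.array(p)-f["position"]); return np.array([f["cx"]+f["fx"]*q[0]/-q[2], f["cy"]+f["fy"]*-q[1]/-q[2]])
E
python3 - <<'E'
from h import *
s=env.read_state();print(s)
for n in ("top","side","wrist"):
    f=env.grab_frame(n);cv2.imwrite(f"pics/{n}0.png",f["image"]);print(n,{k:v for k,v in f.items() if k!="image"})
    for t in ("dial_centre","zero_line","needle_tip","mould"):
        print(t,[(np.round(d["xyz"],4),round(d["score"],2)) for d in env.search_frame(f,t)][:2])
E
```

```text
pics
{'clock': 0.0, 'joint_positions': array([-5.32501723e+01,  2.20878632e+01,  3.80619865e-01, -2.85592537e-02,
       -6.84112009e+01, -1.48183346e+01]), 'qvel': array([ 0.01919631,  0.0383423 , -0.02097548,  0.02557375, -0.06899001,
       -0.00499563]), 'joint_torque': array([-3.84643517e-04, -3.90667033e+01,  1.87403566e+01,  4.21987072e+00,
        1.09644915e-02, -2.18647838e-04]), 'position': array([ 0.23324656, -0.57919974,  0.22149699]), 'tool_rot': array([-8.98787065e+01,  4.64179783e-03,  2.19209624e+01]), 'force': array([-0.2533916 ,  1.03424249, -0.44204207]), 'wrist_torque': array([-0.02550497, -0.04752801,  0.04535349]), 'opening': 1.0004933911345484}
top {'fx': 485.5548239064886, 'fy': 485.5548239064886, 'cx': 324.37072515214106, 'cy': 239.9819242018534, 'position': array([0.57147078, 0.10985116, 1.26038782]), 'orientation': array([  2.78377649,   0.8939303 , -91.44331158]), 'shot': 1}
dial_centre [(array([0.5948, 0.0314, 0.2489]), 0.92)]
zero_line []
needle_tip []
mould [(array([0.5854, 0.0469, 0.1694]), 0.89)]
side {'fx': 497.0835135825444, 'fy': 497.0835135825444, 'cx': 318.95216324825, 'cy': 243.47019936914248, 'position': array([0.29967084, 0.88031049, 0.61669749]), 'orientation': array([  62.82199562,    0.61976962, -156.27362519]), 'shot': 2}
dial_centre [(array([0.5863, 0.0542, 0.2344]), 0.96), (array([0.6394, 0.2339, 0.0381]), 0.26)]
zero_line []
needle_tip []
mould [(array([0.5705, 0.0945, 0.1048]), 0.78), (array([0.5806, 0.0521, 0.2303]), 0.36)]
wrist {'fx': 377.26298910176257, 'fy': 377.26298910176257, 'cx': 316.8583534994443, 'cy': 236.806160148906, 'position': array([ 0.15552185, -0.6110922 ,  0.3850967 ]), 'orientation': array([-1.76883549e+01,  4.31769452e-02,  1.12021725e+02]), 'shot': 3}
dial_centre []
zero_line []
needle_tip []
mould []
```

View pics/top0.png

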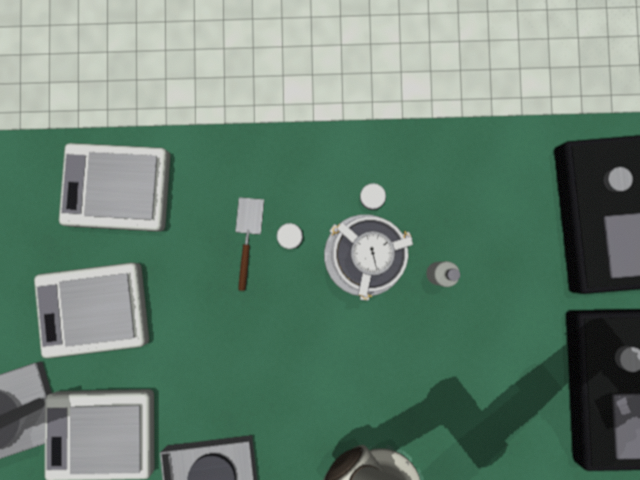

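View pics/side0.png

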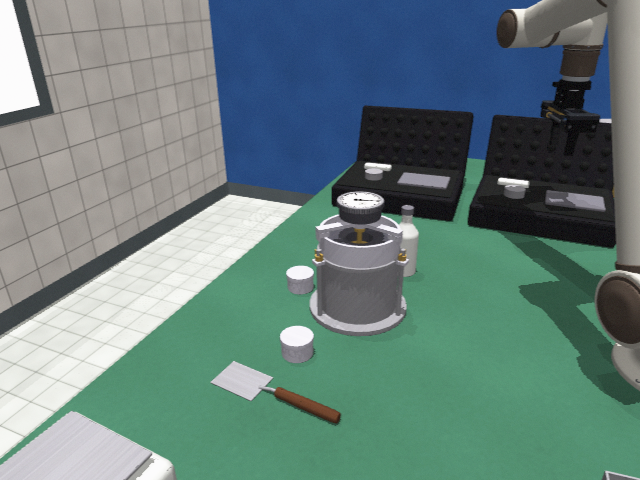

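```bash
python3 - <<'E'
from h import *
im=cv2.imread("pics/top0.png")
f=env.grab_frame("top")
p=proj(f,[0.5948,0.0314,0.2489]);print(p)
u,v=p.astype(int)
c=im[v-40:v+40,u-40:u+40];cv2.imwrite("pics/crop0.png",cv2.resize(c,(600,600),interpolation=cv2.INTER_CUBIC))
E
```

```text
[369.36506279 251.41771848]
```

```bash
cat > v.py <<'E'
from h import *
def look(name,c,yaw=0,off=0.05,z=0.33):
    d=np.array([np.cos(np.radians(yaw)),np.sin(np.radians(yaw))])
    env.goto([c[0]+off*d[0],c[1]+off*d[1],z],[-90,0,yaw])
    return shot(name)
def shot(name):
    env.dwell(0.2)
    f=env.grab_frame("wrist");cv2.imwrite(f"pics/{name}.png",f["image"])
    import pickle;pickle.dump(f,open(f"pics/{name}.pkl","wb"))
    for t in ("dial_centre","zero_line","needle_tip"):
        for d in env.search_frame(f,t)[:2]: print(t,np.round(d["xyz"],4),round(d["score"],2),proj(f,d["xyz"]).round(1))
    print(env.read_state()["clock"],env.read_state()["position"],env.read_state()["force"],env.read_state()["joint_positions"].round(0))
    return f
E
python3 - <<'E'
from v import *
print(env.inverse_kinematics([.645,.031,.33],[-90,0,0]))
env.gripper_to(0.0,grasp_force=20)
print(env.read_state()["clock"])
env.move_straight([0.25,-0.56,0.33],rate=0.2)
look("w1",[0.595,0.031])
E
```

```text
[ 1.70792637e+01  2.14755304e+01  1.46924298e+01 -2.54444375e-14
 -8.32168994e+01 -1.07079264e+02]
2.325
dial_centre [0.5892 0.027  0.2504] 0.74 [311.7 163. ]
zero_line [0.592  0.0216 0.2483] 0.57 [303.3 167.1]
needle_tip [0.5894 0.0281 0.2521] 0.58 [313.4 163.7]
5.9417 [0.64500091 0.03080024 0.32999856] [ 0.59666106 -0.41992029  0.46859506] [  17.   21.   15.    0.  -83. -107.]
```

View pics/w1.png

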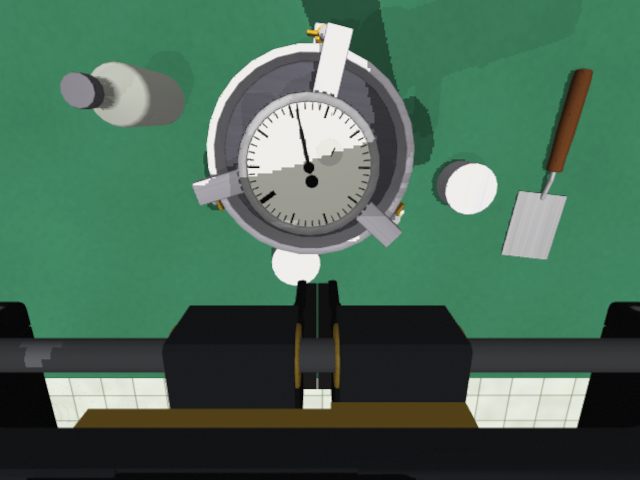

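```bash
cat > m.py <<'E'
from v import *
def ray(f,uv,z):
    r=R.from_euler('xyz',f["orientation"],degrees=True)
    d=r.apply([(uv[0]-f["cx"])/f["fx"],-(uv[1]-f["cy"])/f["fy"],-1]); p=np.array(f["position"])
    return p+d*(z-p[2])/d[2]
def rect(f,c,z,name,s=5,h=60):
    # metric top view: col = world y to right reversed? col=+x, row=-y ; s px/mm
    n=2*h*s
    w=[[c[0]+sx*h/1e3,c[1]+sy*h/1e3,z] for sx,sy in((-1,1),(1,1),(1,-1),(-1,-1))]
    H=cv2.getPerspectiveTransform(np.float32([proj(f,p) for p in w]),np.float32([[0,0],[n,0],[n,n],[0,n]]))
    im=cv2.warpPerspective(f["image"],H,(n,n),flags=cv2.INTER_CUBIC)
    cv2.imwrite(f"pics/{name}.png",im);return im
E
python3 - <<'E'
from m import *
import pickle
f=pickle.load(open("pics/w1.pkl","rb"))
c=ray(f,(309,166),.248);print(c)
im=rect(f,c,.251,"r1")
E
```

```text
[0.59135607 0.0252306  0.248     ]
```

View pics/r1.png

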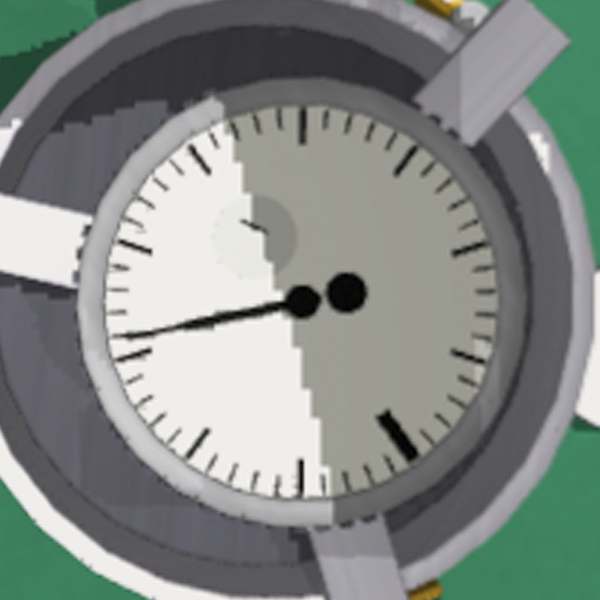

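```bash
cat > d.py <<'E'
from m import *
C=np.array([0.5917,0.0251]);RR=0.043
def pt(a): return C+RR*np.array([np.cos(np.radians(a)),np.sin(np.radians(a))])
E
python3 - <<'E'
from d import *
p=pt(285)
env.goto([*p,.275],[-90,0,0])
env.dwell(0.2)
F0=env.read_state()["force"];np.save("F0.npy",F0);print(F0)
print(env.move_straight([*p,.240],rate=0.015,force_limit=8))
s=env.read_state();print(s["clock"],s["position"],s["force"]-F0,s["wrist_torque"])
env.dwell(0.15)
s=env.read_state();print(s["clock"],s["position"],s["force"]-F0,s["tool_rot"])
f=env.grab_frame("wrist");cv2.imwrite("pics/p1.png",f["image"])
E
```

```text
[-0.37084021  0.11045804 -0.06929817]
True
8.1 [ 0.6032182  -0.01641031  0.25137997] [-0.09798497  0.21444578  3.61187459] [ 0.12603806  0.0846575  -0.00386097]
8.25 [ 0.60321846 -0.01643024  0.25130114] [0.21426791 0.63963782 5.06119975] [-9.00278307e+01 -7.22834318e-02  2.98770025e-02]
```

View pics/p1.png

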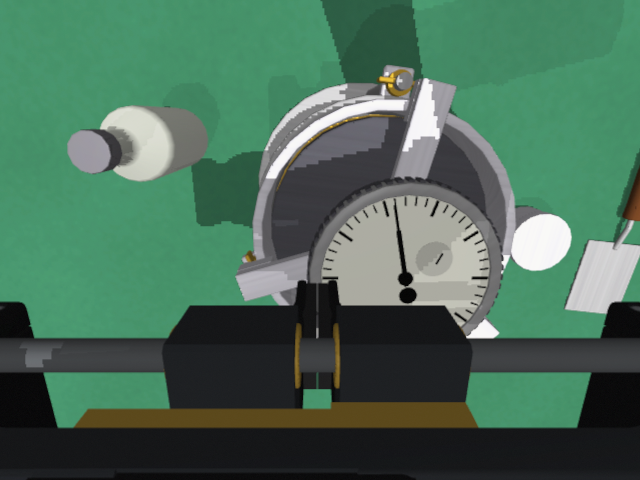

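```bash
python3 - <<'E'
from d import *
F0=np.load("F0.npy");p=pt(285)
for z in (.2510,.2505,.250,.2495,.249):
    env.move_straight([*p,z],rate=0.01,force_limit=10);env.dwell(.1)
    s=env.read_state();F=np.mean([s["force"]],0)-F0
    print(s["clock"],z,s["position"].round(5),F.round(2))
    if F[2]>9: break
E
```

```text
8.65 0.251 [ 0.60314 -0.01641  0.25134] [0.32 1.65 4.65]
9.0 0.2505 [ 0.60314 -0.01642  0.25127] [-0.48  1.91  6.08]
9.35 0.25 [ 0.60322 -0.01642  0.25125] [-0.99  1.06  7.55]
9.7 0.2495 [ 0.60332 -0.01639  0.25121] [-0.66  1.38  8.67]
10.05 0.249 [ 0.60341 -0.0164   0.25113] [-1.66  1.35 10.07]
```

```bash
cat >> d.py <<'E'
def drag(a0,a1,z,step=5,rate=0.03,target=10):
    F0=np.load("F0.npy")
    n=max(1,int(np.ceil(abs(a1-a0)/step)))
    for a in np.linspace(a0,a1,n+1)[1:]:
        hit=env.move_straight([*pt(a),z],rate=rate,force_limit=9)
        s=env.read_state();F=s["force"]-F0
        q=s["position"][:2]-C
        print(round(s["clock"],2),round(a,1),"z",round(z,4),"F",F.round(1),"actual a",round(np.degrees(np.arctan2(q[1],q[0]))%360,1),"r",round(np.hypot(*q)*1e3,1),"HIT" if hit else "")
        if hit or F[2]>18: break
        z+=np.clip((F[2]-target)/2800*.5,-.0007,.0007)
    return z
E
python3 - <<'E'
from d import *
z=drag(285,170,.249)
s=env.read_state()["position"]
env.move_straight([s[0],s[1],.275],rate=.08)
look("w2",C)
E
```

```text
10.32 280.0 z 0.249 F [-0.2  0.8  9.2] actual a 281.6 r 43.1 
10.6 275.0 z 0.2489 F [0.3 1.2 8.6] actual a 276.9 r 43.1 
10.88 270.0 z 0.2486 F [ 1.7  1.2 10.3] actual a 272.2 r 43.1 
11.15 265.0 z 0.2487 F [0.7 1.4 9.9] actual a 267.1 r 43.1 
11.43 260.0 z 0.2486 F [ 1.2 -0.3  9.4] actual a 262.2 r 43.0 
11.7 255.0 z 0.2485 F [ 1.2 -0.3 10.4] actual a 257.3 r 42.9 
11.97 250.0 z 0.2486 F [ 1.3 -1.1 10.1] actual a 252.2 r 42.8 
12.25 245.0 z 0.2486 F [ 0.5 -1.4 10.1] actual a 247.1 r 42.8 
12.53 240.0 z 0.2486 F [ 0.5 -0.9 10.2] actual a 242.0 r 42.6 
12.8 235.0 z 0.2487 F [ 0.5 -0.7 11.1] actual a 237.0 r 42.5 
13.07 230.0 z 0.2489 F [0.8 0.4 9.9] actual a 231.8 r 42.5 
13.35 225.0 z 0.2488 F [ 0.2 -0.5 10.3] actual a 226.7 r 42.4 
13.62 220.0 z 0.2489 F [ 0.6 -0.3  9.2] actual a 221.6 r 42.4 
13.9 215.0 z 0.2487 F [ 0.4 -0.8 10.6] actual a 216.6 r 42.3 
14.18 210.0 z 0.2489 F [ 0.4  0.2 10.1] actual a 211.4 r 42.2 
14.45 205.0 z 0.2489 F [ 0.6 -1.1 10. ] actual a 206.3 r 42.2 
14.72 200.0 z 0.2489 F [-0.8 -1.  11. ] actual a 201.2 r 42.1 
15.0 195.0 z 0.249 F [0.6 0.1 9.7] actual a 196.0 r 42.1 
15.28 190.0 z 0.249 F [-0.7  0.  10.8] actual a 190.9 r 42.1 
15.55 185.0 z 0.2491 F [-0.5 -0.6  9.5] actual a 185.7 r 42.0 
15.82 180.0 z 0.249 F [-0.6 -1.7 10.1] actual a 180.7 r 42.0 
16.1 175.0 z 0.2491 F [-0.4 -1.   9.5] actual a 175.5 r 41.9 
16.38 170.0 z 0.249 F [-0.5  0.2  9.9] actual a 170.4 r 41.9 
dial_centre [0.5886 0.0305 0.2487] 0.62 [325.4 169.1]
zero_line [0.5913 0.022  0.25  ] 0.96 [312.1 173.6]
needle_tip [0.5888 0.0283 0.2539] 0.6 [322.1 170.5]
17.7583 [0.6412     0.02519469 0.33021747] [ 0.53301601  0.90858227 -0.08389708] [  17.   21.   14.   -0.  -83. -107.]
```

```bash
python3 - <<'E'
from d import *
import pickle
f=pickle.load(open("pics/w2.pkl","rb"))
rect(f,[.5917,.0251],.251,"r2")
E
```

```text
(no output)
```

View pics/r2.png

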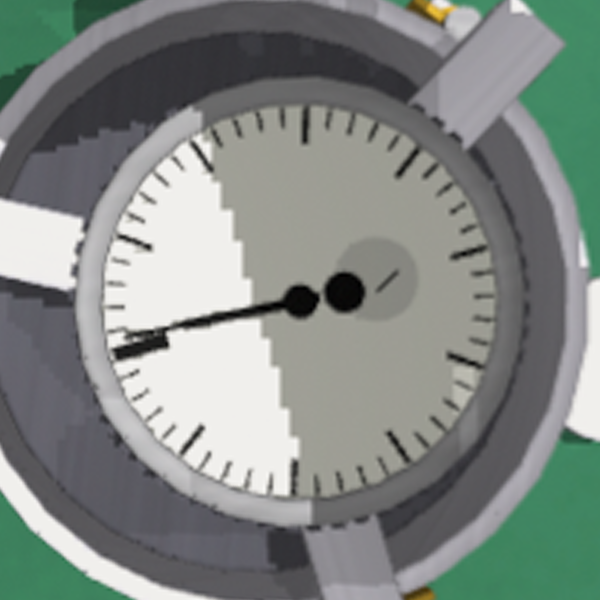

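```bash
cat >> d.py <<'E'
def measure(f,name,s=5,h=60,z=.250):
    im=rect(f,C,z,name,s,h); g=cv2.cvtColor(im,cv2.COLOR_BGR2GRAY)
    # inner edge of bezel / plate centre: outer tick ring -> fit by hub blob here
    b=(g<60).astype(np.uint8)
    # zero line & needle components by polar profile about fitted centre
    e=cv2.erode(b,cv2.getStructuringElement(cv2.MORPH_ELLIPSE,(17,17)))
    n,l,st,ce=cv2.connectedComponentsWithStats(e)
    discs=[(tuple(ce[i].round(1)),int(st[i][4])) for i in range(1,n) if np.hypot(*(ce[i]-h*s))<100]
    print("discs",discs)
    c=min((np.array(d[0]) for d in discs),key=lambda q:np.hypot(*(q-h*s)))
    pol=cv2.warpPolar(g,(h*s,3600),tuple(map(float,c)),h*s,cv2.INTER_LINEAR)
    def prof(r0,r1): return 255-pol[:,int(r0*s):int(r1*s)].astype(float).mean(1)
    def cen(p,a,w):
        i=np.arange(int((a-w)*10),int((a+w)*10)); v=p[i%3600]; v=np.clip(v-np.percentile(v,50)-20,0,None); return (v*i).sum()/v.sum()/10
    def bands(r0,r1,th=110):
        p=(255-pol[:,int(r0*s):int(r1*s)]).astype(float).mean(1)>th
        p=np.roll(p,-900); d=np.diff(p.astype(int)); on=np.where(d==1)[0]; off=np.where(d==-1)[0]
        return [(round(-((a+b)/2+900.5)/10%360,2),round((b-a)/10,1)) for a,b in zip(on,off)]
    print("centre",c)
    for r in ((16,20),(20,24),(24,27),(28.5,30),(30,33),(34,35)): print(r,bands(*r,th=150))
    return im
E
python3 - <<'E'
from d import *
f=look("w3",C,off=.07,z=.29)
im=measure(f,"r3")
E
```

```text
dial_centre [0.5886 0.027  0.2482] 0.65 [320.7 137.1]
dial_centre [0.5914 0.0226 0.2491] 0.47 [312.4 142.7]
zero_line [0.5885 0.0232 0.2507] 0.83 [313.5 137.2]
needle_tip [0.5902 0.0274 0.2513] 0.77 [321.5 140.6]
18.4583 [0.66171097 0.02513069 0.29112461] [ 0.3069916   1.14592832 -0.07291179] [  16.   24.   13.    0.  -79. -106.]
discs [((np.float64(344.8), np.float64(291.2)), 408), ((np.float64(300.3), np.float64(301.0)), 193)]
centre [300.3 301. ]
(16, 20) [(np.float64(191.45), np.float64(6.0)), (np.float64(12.55), np.float64(6.6))]
(20, 24) [(np.float64(191.6), np.float64(4.7))]
(24, 27) [(np.float64(191.4), np.float64(1.9))]
(28.5, 30) [(np.float64(194.8), np.float64(7.9))]
(30, 33) [(np.float64(194.65), np.float64(7.8)), (np.float64(52.15), np.float64(1.4)), (np.float64(16.2), np.float64(1.3)), (np.float64(340.15), np.float64(1.4))]
(34, 35) [(np.float64(268.05), np.float64(1.4)), (np.float64(232.0), np.float64(1.5)), (np.float64(196.2), np.float64(4.7)), (np.float64(191.45), np.float64(1.6)), (np.float64(160.1), np.float64(1.5)), (np.float64(124.2), np.float64(1.5)), (np.float64(88.1), np.float64(1.9)), (np.float64(52.25), np.float64(2.4)), (np.float64(16.15), np.float64(2.4)), (np.float64(340.05), np.float64(2.6)), (np.float64(303.95), np.float64(1.6))]
```

View pics/r3.png

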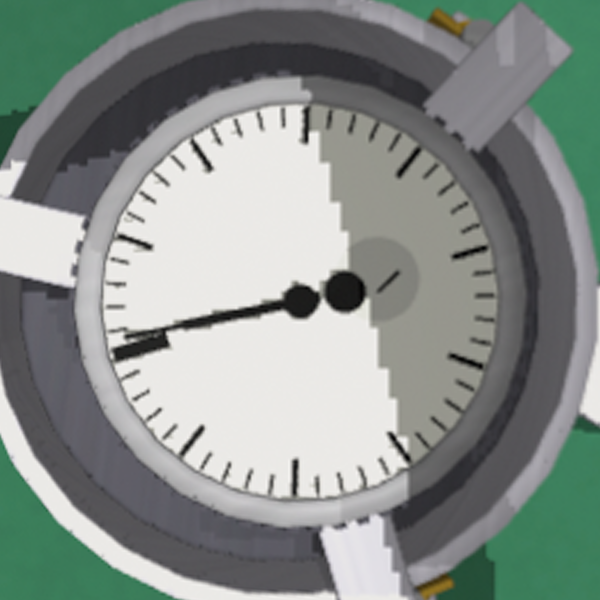

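```bash
cat >> d.py <<'E'
def rel(f):
    """zero minus needle (deg), robust: ticks phase near zero line via 30..38 wide line"""
    s,h=8,50
    n=2*h*s
    im=rect(f,C,.250,"tmp",s,h); g=cv2.cvtColor(im,cv2.COLOR_BGR2GRAY)
    e=cv2.erode((g<60).astype(np.uint8),cv2.getStructuringElement(cv2.MORPH_ELLIPSE,(27,27)))
    k,l,st,ce=cv2.connectedComponentsWithStats(e)
    cs=[ce[i] for i in range(1,k) if np.hypot(*(ce[i]-h*s))<30]
    c=cs[0] if len(cs) else np.array([h*s,h*s+1.])
    pol=255.-cv2.warpPolar(g,(h*s,3600),tuple(map(float,c)),h*s,cv2.INTER_LINEAR)
    def bands(r0,r1,th):
        p=np.roll(pol[:,int(r0*s):int(r1*s)].mean(1)>th,-900); d=np.diff(p.astype(int)); on=np.where(d==1)[0]; off=np.where(d==-1)[0]
        return [(round(-((a+b)/2+900.5)/10%360,2),round((b-a)/10,1)) for a,b in zip(on,off) if 165<-((a+b)/2+900.5)/10%360<220]
    return c.round(1),"needle",bands(19,25,150),"zero",bands(28.5,30.5,150),bands(36,38,150),bands(33,35,150)
E
python3 - <<'E'
from d import *
a=12
env.goto([*pt(a),.275],[-90,0,0]); env.dwell(.15)
F0=env.read_state()["force"];np.save("F0.npy",F0)
env.move_straight([*pt(a),.256],rate=.04)
print(env.move_straight([*pt(a),.2488],rate=.015,force_limit=12))
env.dwell(.1);print(env.read_state()["clock"],env.read_state()["force"]-F0)
f=env.grab_frame("wrist");cv2.imwrite("pics/p2.png",f["image"]);print(rel(f))
z=drag(a,a-5,.2488,step=2.5)
f=env.grab_frame("wrist");cv2.imwrite("pics/p3.png",f["image"]);print(rel(f))
E
```

```text
False
20.225 [-3.16921299 -0.18822264  7.64085169]
(array([401.7, 401.2]), 'needle', [(np.float64(191.55), np.float64(4.8))], 'zero', [(np.float64(194.55), np.float64(7.8))], [(np.float64(217.05), np.float64(0.6)), (np.float64(209.95), np.float64(0.6)), (np.float64(202.8), np.float64(0.7)), (np.float64(195.55), np.float64(4.4)), (np.float64(188.4), np.float64(0.5)), (np.float64(181.4), np.float64(0.5)), (np.float64(174.15), np.float64(0.4)), (np.float64(166.9), np.float64(0.3))], [(np.float64(194.25), np.float64(7.4))])
20.52 9.5 z 0.2488 F [-3.1 -0.8  5.9] actual a 9.2 r 43.4 
20.77 7.0 z 0.2481 F [-2.8 -1.1  8.6] actual a 6.6 r 43.7 
(array([401.6, 401. ]), 'needle', [(np.float64(191.6), np.float64(4.9))], 'zero', [(np.float64(190.65), np.float64(5.8))], [(np.float64(215.6), np.float64(-6.5)), (np.float64(208.4), np.float64(-6.5)), (np.float64(201.2), np.float64(-6.7)), (np.float64(195.05), np.float64(-4.8)), (np.float64(185.95), np.float64(-4.8)), (np.float64(179.75), np.float64(-6.6)), (np.float64(172.65), np.float64(-6.4)), (np.float64(165.45), np.float64(-6.8))], [(np.float64(190.45), np.float64(4.8))])
```

View pics/p3.png

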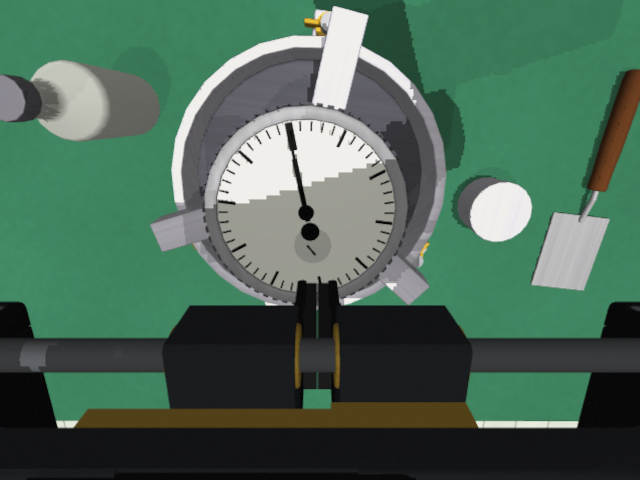

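```bash
python3 - <<'E'
from d import *
s=env.read_state()["position"]
env.move_straight([s[0],s[1],.262],rate=.04)
f=env.grab_frame("wrist");print(rel(f))
f=look("w4",C,off=.07,z=.29)
print(rel(f)); im=measure(f,"r4")
E
```

```text
(array([401.6, 401. ]), 'needle', [(np.float64(191.6), np.float64(4.7))], 'zero', [(np.float64(190.65), np.float64(5.6))], [(np.float64(215.55), np.float64(-6.6)), (np.float64(208.4), np.float64(-6.7)), (np.float64(201.25), np.float64(-7.0)), (np.float64(195.15), np.float64(-5.0)), (np.float64(182.4), np.float64(-11.9)), (np.float64(172.6), np.float64(-6.7)), (np.float64(165.5), np.float64(-7.1))], [(np.float64(190.5), np.float64(4.7))])
dial_centre [0.5889 0.0275 0.2491] 0.57 [321.6 140.7]
zero_line [0.588  0.0254 0.2493] 0.87 [317.5 138.9]
needle_tip [0.5883 0.0281 0.2527] 0.92 [322.8 139.9]
22.0583 [0.66133428 0.02517979 0.28977123] [0.31795719 0.01724552 0.92860915] [  16.   24.   13.   -0.  -79. -106.]
(array([400.7, 401.4]), 'needle', [(np.float64(191.5), np.float64(4.5))], 'zero', [(np.float64(190.6), np.float64(5.5))], [(np.float64(219.3), np.float64(0.3)), (np.float64(212.1), np.float64(0.5)), (np.float64(204.9), np.float64(0.1)), (np.float64(190.55), np.float64(4.2))], [(np.float64(190.55), np.float64(4.6))])
discs [((np.float64(344.8), np.float64(291.3)), 405), ((np.float6
[... 179 characters left out ...]
at64(4.6))]
(24, 27) [(np.float64(191.4), np.float64(1.9))]
(28.5, 30) [(np.float64(190.6), np.float64(5.5))]
(30, 33) [(np.float64(190.6), np.float64(5.1)), (np.float64(82.45), np.float64(0.2)), (np.float64(46.75), np.float64(1.4)), (np.float64(10.6), np.float64(1.7)), (np.float64(334.55), np.float64(1.6))]
(34, 35) [(np.float64(262.4), np.float64(1.7)), (np.float64(226.4), np.float64(1.7)), (np.float64(190.55), np.float64(4.6)), (np.float64(154.65), np.float64(1.6)), (np.float64(118.75), np.float64(1.8)), (np.float64(82.45), np.float64(2.2)), (np.float64(46.7), np.float64(2.3)), (np.float64(10.6), np.float64(2.3)), (np.float64(334.5), np.float64(2.7)), (np.float64(298.4), np.float64(1.7))]
```

View pics/r4.png

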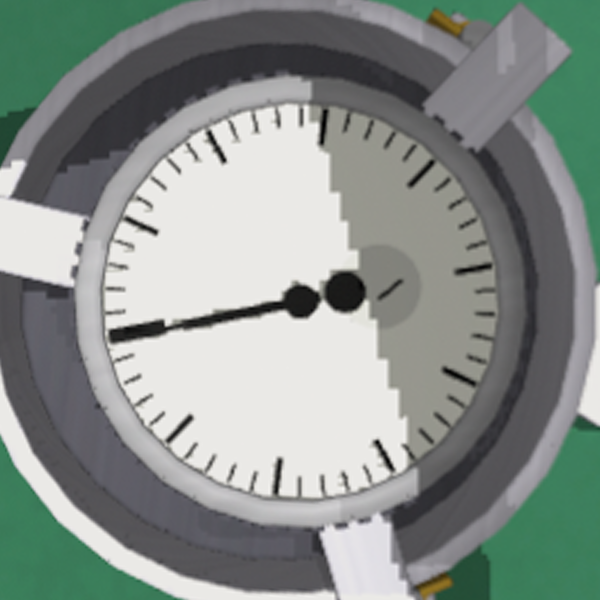

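```bash
python3 - <<'E'
from d import *
a=2;z=.2486
env.goto([*pt(a),.270],[-90,0,0]); env.dwell(.15)
F0=env.read_state()["force"];np.save("F0.npy",F0)
env.move_straight([*pt(a),.256],rate=.04)
env.move_straight([*pt(a),z],rate=.015,force_limit=12)
env.dwell(.1)
for i in range(10):
    f=env.grab_frame("wrist");r=rel(f);zr,nd=r[3+1],r[2]
    print(env.read_state()["clock"],r[2],r[4],r[6])
    e=float(r[6][0][0]-r[2][0][0])
    if e>-0.2 or env.read_state()["clock"]>36: break
    z=drag(a,a+.6,z,rate=.02); a+=.6
s=env.read_state()["position"]
env.move_straight([s[0],s[1],.262],rate=.04)
f=look("w5",C,off=.07,z=.29)
print(rel(f)); im=measure(f,"r5")
E
```

```text
23.7583 [(np.float64(191.6), np.float64(4.7))] [(np.float64(190.15), np.float64(5.6))] [(np.float64(190.15), np.float64(4.8))]
24.01 2.6 z 0.2486 F [-2.1  0.4  6.7] actual a 2.0 r 43.2 
24.0583 [(np.float64(191.65), np.float64(5.0))] [(np.float64(190.55), np.float64(5.8))] [(np.float64(190.45), np.float64(4.8))]
24.31 3.2 z 0.248 F [-3.4 -0.8  9.5] actual a 2.2 r 43.3 
24.3583 [(np.float64(191.6), np.float64(4.9))] [(np.float64(190.65), np.float64(5.6))] [(np.float64(190.65), np.float64(4.8))]
24.61 3.8 z 0.2479 F [-3.3 -1.1  9.1] actual a 2.6 r 43.3 
24.6583 [(np.float64(191.6), np.float64(4.9))] [(np.float64(191.05), np.float64(5.6))] [(np.float64(191.05), np.float64(4.8))]
24.91 4.4 z 0.2478 F [-4.  -1.7  8.9] actual a 3.0 r 43.3 
24.9583 [(np.float64(191.6), np.float64(4.7))] [(np.float64(191.45), np.float64(5.6))] [(np.float64(191.5), np.float64(4.7))]
dial_centre [0.5915 0.0264 0.2486] 0.82 [319.5 145.7]
zero_line [0.5913 0.0248 0.25  ] 0.9 [316.4 145.5]
needle_tip [0.5891 0.0278 0.25  ] 0.92 [322.2 141.2]
26.15 [0.66132229 0.02515431 0.28980419] [-0.65343553 -0.22885423 -0.134
[... 574 characters left out ...]
0, 24) [(np.float64(191.55), np.float64(4.6))]
(24, 27) [(np.float64(191.45), np.float64(2.0))]
(28.5, 30) [(np.float64(191.55), np.float64(5.4))]
(30, 33) [(np.float64(191.55), np.float64(5.0)), (np.float64(47.7), np.float64(1.7)), (np.float64(11.65), np.float64(1.8)), (np.float64(335.55), np.float64(1.6))]
(34, 35) [(np.float64(263.55), np.float64(1.4)), (np.float64(227.55), np.float64(1.4)), (np.float64(191.5), np.float64(4.7)), (np.float64(155.6), np.float64(1.5)), (np.float64(119.7), np.float64(1.5)), (np.float64(83.5), np.float64(1.9)), (np.float64(47.75), np.float64(2.6)), (np.float64(11.7), np.float64(2.5)), (np.float64(335.5), np.float64(2.5)), (np.float64(299.35), np.float64(1.6))]
```

View pics/r5.png

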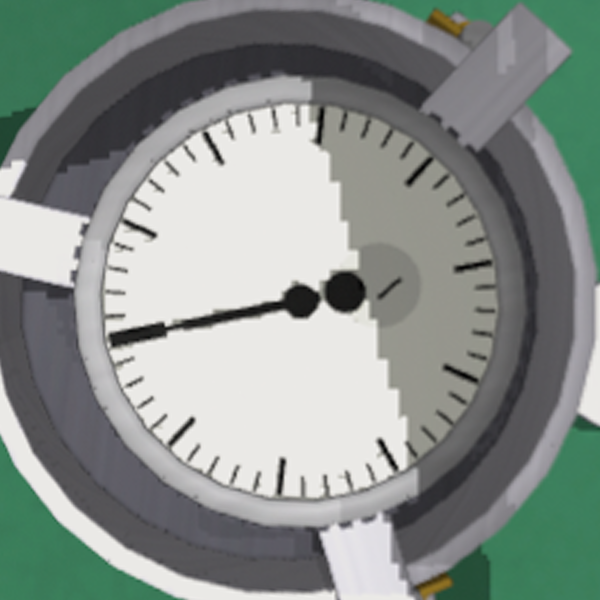

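View pics/w5.png

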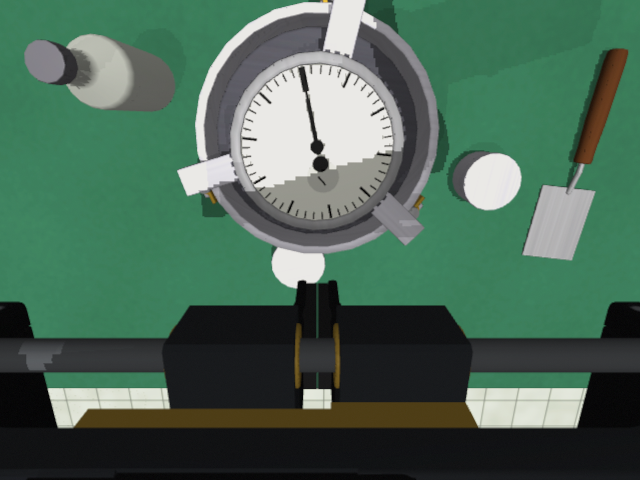

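The zero line, at (303,79), sits over the needle; both measure 191.5°. The tripod, tins, bottle and knife haven't moved. I'll take the hand well away and hand the job in.

```bash
python3 - <<'E'
from d import *
p=env.read_state()["position"]
env.move_straight([p[0],p[1],.40],rate=.12)
env.goto([.45,-.40,.40],[-90,0,0]); env.dwell(.2)
f=env.grab_frame("top");cv2.imwrite("pics/top9.png",f["image"])
a=cv2.imread("pics/top0.png")[180:305,230:470];b=f["image"][180:305,230:470]
cv2.imwrite("pics/cmp.png",cv2.resize(np.vstack([a,b]),None,fx=2.3,fy=2.3))
print(env.read_state()["clock"])
env.close_job()
E
```

```text
29.2
the job is handed in; nothing more can be done
```

View pics/cmp.png

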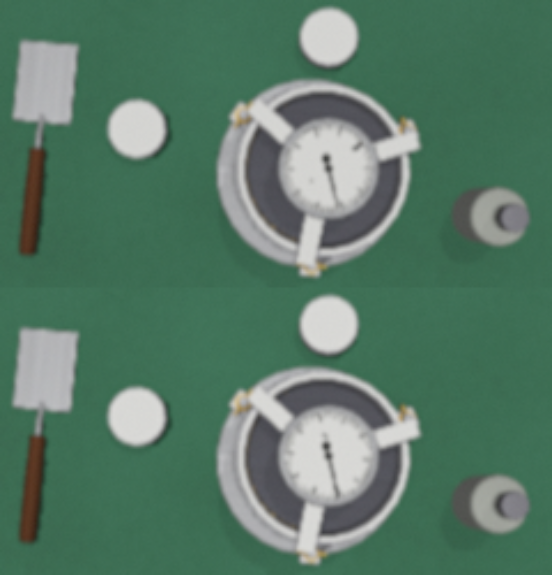

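The dial gauge is zeroed, and I handed the job in at about 29 s of the 51 s allowed, with the arm moved clear. I pressed the closed fingertips on the bezel with about 6 to 11 N and turned it about 114° clockwise, in one long drag and two short corrections.

- **Alignment:** in the last close-up from the wrist camera, with the hand lifted off, the zero line and the needle both measured about 191.5°. They agreed to about 0.1°.
- **Correction made:** the second drag overshot by about 1°, and I fixed this with the third while watching the camera.
- **Surroundings:** before-and-after pictures from the top camera show no visible movement of the tripod, tins, wash bottle or palette knife.
- **Disagreement:** the trained networks placed `zero_line` and `needle_tip` near the dial centre instead of 34 mm out. I did not use those and measured the angles from the pictures instead.

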